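# Dress four vacuum ports from a stack of flange fittings

## Robot

A 7-joint arm with a two-finger parallel gripper is mounted at the origin on a cart in front of the work surface, level with it; the furniture and walls round the work are solid. World frame = base frame: x ahead of the robot, y to its left, z up, the work surface at z = 0. Lengths are in m, angles in rad, forces in N, time in s.
With the tool pointing down it reaches from about 0.425 to 0.925 m from the base axis. Payload 6.8 kg.
Tool frame: the origin (TCP) lies on the centre line of the jaws, within the pads' length; the fingertips stand 14 mm ahead of it and the grasp point (between the pads) lies 5 mm behind it; z points along the fingers, y is the line along which they close (so a half turn about z gives the same grasp; the last joint's range is limited). The gripper opens to 85 mm and grips with 20 to 120 N. Pads are 22 mm wide; open, the fingers measure 114 mm over their backs; the gripper's body (76 mm by 85 mm) begins 54 mm behind the grasp point. The pads swing forward as they close: fully open they stand 13 mm farther back than shut.
Start: joints at [-1.437, 0.477, 0.022, 1.555, -0.011, 1.109, -0.083], TCP at [0.162, 0.655, 0.245] pointing down, gripper open.
Joint ranges: [-2.96, 2.96], [-0.34, 2.1], [-1.41, 1.46], [0.24, 2.44], [-1.37, 4.51], [0.17, 1.92], [-2.96, 2.96]. Speed limits (rad/s): [2.39, 2.39, 3.14, 3.14, 3.14, 3.14, 3.14].

## Interface

Orientations are given as a unit quaternion [w, x, y, z].
In Python, from station import bot gives the robot as it stands. The module is installed in compiled form; this text tells all that it offers.
- The arm moves only by the tool drive_tool, never from a script. Its argument "commands" is a list of rows, each an object with "hand": the opening, from 0 (shut) to 1 (fully open); "translation": the shift along the world's x, y, z in mm, a list of three; "angular": the turn, a rotation vector about the world's x, y, z in rad, a list of three. In form: [{"hand": hand, "translation": [tx, ty, tz], "angular": [ax, ay, az]}, ...]. A call has 1 to 12 rows; each row is the pose to reach, as a shift and turn from the pose commanded when the call began; what a row does not reach only later rows make up. A row lasts 1/8 s, in which the tool goes at most 62.5 mm and 10.7 degrees, less where a joint would pass 70% of its speed; a pose out of reach is approached as far as the arm can. A call with a gripper value outside its range is refused whole. The fingers move at their own pace and stop on an object; "force" is the grip in N (left out, the last holds). Time passes only in rows, so rows that repeat a pose let the fingers close. It gives the time, the measured TCP pose, the force, the opening and the grip force at its end, in the units of the state.
- bot.get_obs(): the state, without advancing time (a new reading comes with each control period).
- bot.read_camera(name): name is "scene" or "top" or "wrist"; returns the picture (384x512x3 uint8, red, green, blue); there is no depth.
- bot.camera_model(name): a dict with "fx", "fy", "cx", "cy" (pixels), "view" (4x4, takes a point from world to camera coordinates). Camera axes: x right, y up, looking along -z (the intrinsics and any distortion apply to the point x, -y, -z); pixel columns grow to the right and rows downward; lengths in m; the calibration is good to about 2 mm. A picture is of the moment at which its call begins: read the wrist's pose just before it. camera_model takes no time and is no camera call; for the wrist camera it gives the pose at the moment of the call.
- bot.hand_in(): hands the job in; it is judged then, once.
Trained networks look in the newest picture that a camera, given by its name, has taken for a name from the list of things; names that differ only in an ending like _2 or _b are one class to them, and where a whole thing is asked for, a point or a joint stands for the part that bears it (a point fixed in the world has none). Each returns a list of dicts, best first, with "score" (0 to 1); they miss things now and then, are a little off and sometimes report something else, mostly with a low value. They report only what shows in the picture. A call takes as long as a camera call.
- bot.find_in(camera, query): "position" ([column, row] in pixels, amid what is visible of it).
- bot.outline_of(camera, query): "pixels" (384x512 bool, what is visible of it) and "position" ([column, row] in pixels, amid what is visible of it).
The state is a dict: "t": time; "q": joint angles; "joint_vel": joint speeds; "joint_torque": joint torques, N m; "eef_pos": TCP position; "tool_rot": TCP orientation; "contact_force": force on the tool from outside, world axes, zero at the start; "torque": the same for the moment, N m; "gripper_width": opening from 0.0 (shut) to 1.0 (fully open); "grasp_force": force on a finger pad.
Only numpy, scipy, OpenCV 4.12 (cv2) and the standard library are available. Lean on these libraries where they do the work, as an engineer would, in place of code of your own. Each camera call takes 0.05 s, during which the arm holds its last target. There are 200 camera calls.

## Task

Take the stack of steel vacuum fittings apart from the top down, one piece at a time, and fit them to the four open pump-line ports on the worktop: each piece goes on the port whose flange is as wide as the piece's own bottom flange. Put each one gently and fully home over the port's centring lip, upright and flat on the seal, before you take the next from the stack. Never tip a piece over or let it drop onto a port, and leave the flat tin and the loose clamp ring where they are.

Things in the scene. Friction and masses are not known exactly. Their poses are not given: they have to be found in the camera images.
- blank_16: steel blanking plate, top and smallest piece of the stack: 30 mm across, 10.5 mm thick, side straight for the lowest 7 mm, then bevelled to a 22 mm flat top. Origin: centre of its bottom face, z up its axis. A recess underneath, 21 mm wide and 6 mm deep, fits over the lip of the piece or port below. 50 g. Belongs on the port with the 30 mm flange.
- reducer_25_16: steel reducer, second from the top of the stack: bottom flange 40 mm across, neck, top flange 30 mm across (grip this: its rim is straight from 29 to 34 mm above the origin; neck below it 21 mm). Black seal face at 36 mm carries the next piece; lip up to 41 mm. Origin: centre of bottom face, z up. Recess below 30 mm wide, 6 mm deep. 120 g. Belongs on the port with the 40 mm flange.
- reducer_40_25: steel reducer, third from the top of the stack: bottom flange 55 mm across, neck, top flange 40 mm across (grip this: its rim is straight from 29 to 34 mm above the origin; neck below it 30 mm). Black seal face at 36 mm carries the next piece; lip up to 41 mm. Origin: centre of bottom face, z up. Recess below 45 mm wide, 6 mm deep. 220 g. Belongs on the port with the 55 mm flange.
- reducer_50_40: steel reducer, bottom of the stack, on a 2 mm blue mat: bottom flange 75 mm across, neck, top flange 55 mm across (grip this: its rim is straight from 29 to 34 mm above the origin; neck below it 44 mm). Black seal face at 36 mm carries the next piece; lip up to 41 mm. Origin: centre of bottom face, z up. Recess below 58 mm wide, 6 mm deep. 360 g. Belongs on the port with the 75 mm flange.
- port_16: fixed vacuum port: open tube stub on a round foot plate, with a top flange 30 mm across, by which it is known among the four, set in any order. Origin: centre of its black seal's top face, 40 mm above the worktop, z up; a seated piece has its origin here. Conical lip above it 5 mm high, 18 mm wide at the foot, 12 mm at the top, 1.8 mm loose in the piece's recess.
- port_25: fixed vacuum port: open tube stub on a round foot plate, with a top flange 40 mm across, by which it is known among the four, set in any order. Origin: centre of its black seal's top face, 40 mm above the worktop, z up; a seated piece has its origin here. Conical lip above it 5 mm high, 27 mm wide at the foot, 21 mm at the top, 1.8 mm loose in the piece's recess.
- port_40: fixed vacuum port: open tube stub on a round foot plate, with a top flange 55 mm across, by which it is known among the four, set in any order. Origin: centre of its black seal's top face, 40 mm above the worktop, z up; a seated piece has its origin here. Conical lip above it 5 mm high, 42 mm wide at the foot, 36 mm at the top, 1.8 mm loose in the piece's recess.
- port_50: fixed vacuum port: open tube stub on a round foot plate, with a top flange 75 mm across, by which it is known among the four, set in any order. Origin: centre of its black seal's top face, 40 mm above the worktop, z up; a seated piece has its origin here. Conical lip above it 5 mm high, 54 mm wide at the foot, 48 mm at the top, 1.8 mm loose in the piece's recess.
- gasket_tin: flat round silvery tin, 62 mm across and 22 mm tall, loose between stack and ports; origin under its centre. Not part of the job.
- kf_clamp: loose aluminium clamp ring with wing nut, 54 x 71 x 16 mm, on the worktop in front of the ports; origin near the middle of its underside. Not part of the job.

How it is judged:
By the outcome, as a careful person would: the job done as asked, in the order asked, and still so for the second after the job is handed in, with the robot touching nothing.
It also fails if it takes over 144 s, if anything falls off the work surface, if the arm or the gripper's body presses on something with over 40 N, if the wrist force passes 120 N, or if a joint passes its speed limit or range.

## Working session

There is one attempt and no reset: what is moved stays moved. The work goes in short steps, Python scripts to look and compute and a tool call to move; the robot and the scene stay as the last step left them, time stands still between calls to the robot, and variables do not carry over. Pictures are saved under pics/ and viewed, at most 14 in all, crops included, and the job is handed in when it is done.

Besides the shell and the picture viewer there is one more tool, called by a JSON object that holds its "name" and its "arguments", one argument or row to a line. drive_tool: Moves the arm, as the interface text tells. Its arguments: {"type":"object","properties":{"commands":{"type":"array","items":{"type":"object","properties":{"hand":{"type":"number"},"translation":{"type":"array","items":{"type":"number"}},"angular":{"type":"array","items":{"type":"number"}}}}},"force":{"type":"number"}},"required":["commands"]}

```bash
mkdir -p pics; cat > h.py <<'E'
import numpy as np, cv2
from station import bot
def snap(cam,fn=None):
    im=bot.read_camera(cam)
    if fn: cv2.imwrite('pics/'+fn,im[:,:,::-1])
    return im
def proj(cam,P,m=None):
    m=m or bot.camera_model(cam); V=np.array(m['view'])
    p=np.atleast_2d(P)@V[:3,:3].T+V[:3,3]
    d=-p[:,2]; return np.c_[m['fx']*p[:,0]/d+m['cx'], m['fy']*(-p[:,1])/d+m['cy']]
def ray(cam,uv,z,m=None):
    m=m or bot.camera_model(cam); V=np.array(m['view']); R=V[:3,:3]; c=-R.T@V[:3,3]
    d=R.T@np.array([(uv[0]-m['cx'])/m['fx'],-(uv[1]-m['cy'])/m['fy'],-1.])
    return c+d*(z-c[2])/d[2]
E
python3 - <<'E'
from h import *
for c in ['scene','top','wrist']:
    im=snap(c,c+'0.png'); m=bot.camera_model(c); print({k:(np.round(v,3).tolist()) for k,v in m.items()})
a=cv2.imread('pics/scene0.png');b=cv2.imread('pics/top0.png')
s=bot.get_obs(); print(s['eef_pos'],s['tool_rot'],s['t'],s['gripper_width'],s['contact_force'])
for c in ['scene','top']:
  for n in ['blank_16','reducer_25_16','reducer_40_25','reducer_50_40','port_16','port_25','port_40','port_50','gasket_tin','kf_clamp']:
    print(c,n,[(np.round(d['position']).tolist(),round(d['score'],2)) for d in bot.find_in(c,n)][:3])
E
```

```text
{'fx': 483.941, 'fy': 483.941, 'cx': 258.302, 'cy': 185.892, 'view': [[-0.627, -0.779, 0.014, 0.291], [0.394, -0.301, 0.868, -0.274], [-0.672, 0.55, 0.496, -0.782], [0.0, 0.0, 0.0, 1.0]]}
{'fx': 395.319, 'fy': 395.319, 'cx': 256.572, 'cy': 190.657, 'view': [[-0.012, -1.0, 0.008, -0.026], [0.987, -0.01, 0.161, -0.508], [-0.161, 0.01, 0.987, -1.065], [0.0, 0.0, 0.0, 1.0]]}
{'fx': 284.084, 'fy': 284.084, 'cx': 255.582, 'cy': 190.073, 'view': [[0.239, 0.971, -0.002, -0.675], [-0.935, 0.23, -0.269, 0.036], [-0.261, 0.066, 0.963, -0.378], [0.0, 0.0, 0.0, 1.0]]}
[0.16150653 0.65496281 0.2445443 ] [-4.58272888e-05  1.20585920e-01  9.92702649e-01 -6.96680179e-04] 0.15 0.9982044218116797 [ 0.30203767 -0.32700054 -0.69605158]
scene blank_16 [([253.0, 217.0], 0.75), ([148.0, 240.0], 0.67), ([143.0, 209.0], 0.5)]
scene reducer_25_16 [([143.0, 222.0], 0.82)]
scene reducer_40_25 [([148.0, 238.0], 0.81)]
scene reducer_50_40 [([146.0, 256.0], 0.83), ([365.0, 212.0], 0.59)]
scene port_16 [([315.0, 206.0], 0.91), ([347.0, 191.0], 0.79), ([306.0, 164.0], 0.62)]
scene port_25 [([315.0, 206.0], 0.91), ([3
[... 256 characters left out ...]
74)]
scene kf_clamp [([365.0, 213.0], 0.85)]
top blank_16 [([150.0, 178.0], 0.6)]
top reducer_25_16 [([328.0, 248.0], 0.23)]
top reducer_40_25 [([151.0, 180.0], 0.68), ([162.0, 189.0], 0.49), ([322.0, 244.0], 0.21)]
top reducer_50_40 [([168.0, 190.0], 0.77)]
top port_16 [([342.0, 158.0], 0.86), ([297.0, 214.0], 0.72), ([280.0, 151.0], 0.68)]
top port_25 [([342.0, 158.0], 0.86), ([297.0, 214.0], 0.72), ([280.0, 151.0], 0.68)]
top port_40 [([342.0, 158.0], 0.86), ([297.0, 214.0], 0.72), ([280.0, 151.0], 0.68)]
top port_50 [([342.0, 158.0], 0.86), ([297.0, 214.0], 0.72), ([280.0, 151.0], 0.68)]
top gasket_tin [([247.0, 198.0], 0.91), ([281.0, 150.0], 0.39)]
top kf_clamp [([325.0, 246.0], 0.66)]
```

View pics/scene0.png

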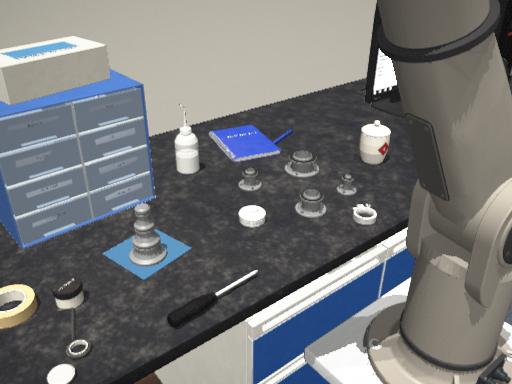

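View pics/top0.png

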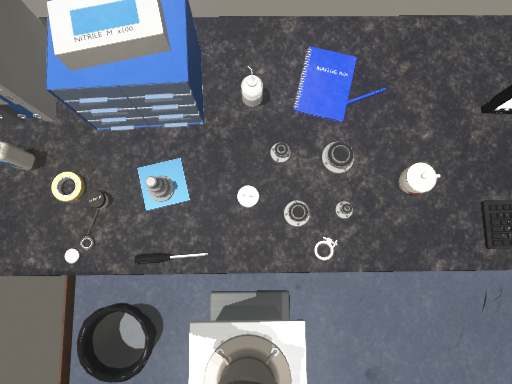

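```bash
python3 - <<'E'
from h import *
for n,uv,z in [('stack top',(152,182),.12),('stackbase',(163,188),.02),('P281',(281,150),.042),('P342',(339,156),.042),('P297',(296,212),.042),('P344',(344,209),.042),('tin',(247,198),.015),('clamp',(325,248),.01)]:
    print(n,np.round(ray('top',uv,z),3), end=' ')
for n,uv,z in [('stack top',(142,209),.12),('P250',(250,174),.042),('P303',(302,156),.042),('P311',(312,194),.042),('P347',(347,178),.042)]:
    print('scene',n,np.round(ray('scene',uv,z),3))
print(bot.get_obs()['t'])
E
```

```text
stack top [0.521 0.241 0.12 ] stackbase [0.522 0.235 0.02 ] P281 [ 0.624 -0.103  0.042] P342 [ 0.605 -0.267  0.042] P297 [ 0.447 -0.14   0.042] P344 [ 0.454 -0.274  0.042] tin [ 0.491 -0.005  0.015] clamp [ 0.347 -0.223  0.01 ] scene stack top [0.51  0.251 0.12 ]
scene P250 [ 0.61  -0.089  0.042]
scene P303 [ 0.605 -0.265  0.042]
scene P311 [ 0.443 -0.144  0.042]
scene P347 [ 0.446 -0.269  0.042]
1.15
```

View pics/wrist0.png

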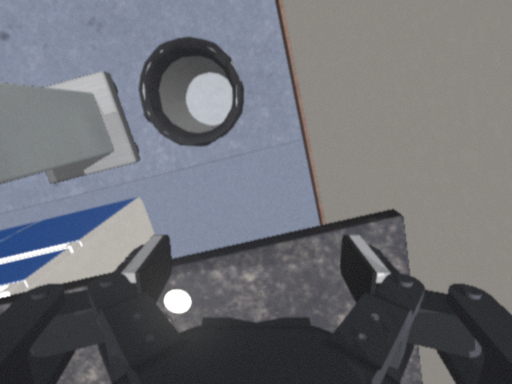

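{"name": "drive_tool", "arguments": {
  "commands": [
    {"hand": 1,"translation": [60,-50,40],"angular": [0,0,0.1]},
    {"hand": 1,"translation": [100,-90,75],"angular": [0,0,0.2]},
    {"hand": 1,"translation": [140,-140,75],"angular": [0,0,0.241]},
    {"hand": 1,"translation": [180,-190,75],"angular": [0,0,0.241]},
    {"hand": 1,"translation": [220,-240,75],"angular": [0,0,0.241]},
    {"hand": 1,"translation": [260,-290,75],"angular": [0,0,0.241]},
    {"hand": 1,"translation": [290,-340,75],"angular": [0,0,0.241]},
    {"hand": 1,"translation": [315,-380,75],"angular": [0,0,0.241]},
    {"hand": 1,"translation": [340,-410,75],"angular": [0,0,0.241]},
    {"hand": 1,"translation": [340,-410,75],"angular": [0,0,0.241]},
    {"hand": 1,"translation": [340,-410,75],"angular": [0,0,0.241]}
  ]
}}

```text
t: 2.52
eef_pos: [0.5013, 0.2459, 0.3203]
tool_rot: [-0.0, 0.0, 1.0, 0.0]
contact_force: [0.9, 0.2, -0.8]
gripper_width: 1.0
grasp_force: 0.0
```

```bash
python3 - <<'E'
from h import *
s=bot.get_obs(); m=bot.camera_model('wrist'); snap('wrist','w1.png')
p=s['eef_pos'];print(s['t'],p,s['tool_rot'],s['q'])
V=np.array(m['view']);print('cam',-V[:3,:3].T@V[:3,3],'fwd',-V[2,:3])
print(proj('wrist',[[p[0],p[1],.12],[p[0],p[1],.0]],m))
for n in ['blank_16','reducer_25_16','reducer_50_40']:
    print(n,[(np.round(d['position']).tolist(),round(d['score'],2)) for d in bot.find_in('wrist',n)][:3])
E
```

```text
2.525 [0.50131281 0.24588285 0.32030432] [-1.61993971e-04  3.59653732e-04  9.99999887e-01  2.65013723e-04] [-0.74369142  0.21884454  0.21060423  1.75718688 -0.04997151  1.17070332
  1.05158701]
cam [0.43389328 0.2467943  0.44810293] fwd [ 2.68849153e-01  3.26653991e-05 -9.63182294e-01]
[[254.79673831 170.28694106]
 [254.99499892 154.99287905]]
blank_16 [([259.0, 190.0], 0.78)]
reducer_25_16 [([259.0, 173.0], 0.85)]
reducer_50_40 [([255.0, 152.0], 0.64)]
```

View pics/w1.png

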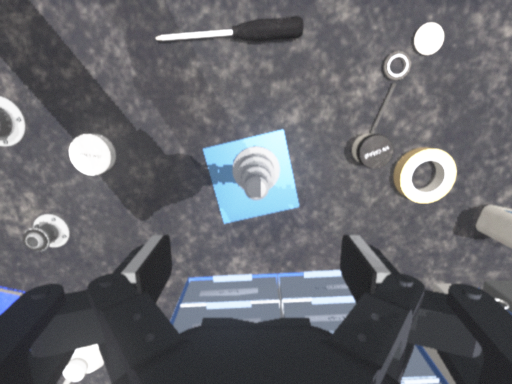

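```bash
cat >> h.py <<'E'
from scipy.optimize import least_squares
T=np.linspace(0,2*np.pi,72)
def sil(cam,m,xy,z0,prof):
    """mask (4x supersampled) of a stack of frusta prof=[(z,r),...] standing at xy,z0"""
    im=np.zeros((1536,2048),np.uint8); prev=None
    for z,r in prof:
        P=np.c_[xy[0]+r*np.cos(T),xy[1]+r*np.sin(T),np.full(72,z0+z)]
        q=proj(cam,P,m)
        if prev is not None:
            h=cv2.convexHull(np.r_[prev,q].astype(np.float32))
            cv2.fillConvexPoly(im,np.round(h*4+1.5).astype(np.int32),1)
        prev=q
    return im
def locate(cam,m,mask,xy,z0,prof):
    c=np.argwhere(mask).mean(0)
    xy=np.array(xy,float)
    for _ in range(4):
        s=sil(cam,m,xy,z0,prof); e=(np.argwhere(s).mean(0)-1.5)/4-c
        a=ray(cam,c[::-1]+e[::-1],z0+.02,m); b=ray(cam,c[::-1],z0+.02,m)
        xy+= (b-a)[:2]
    s=sil(cam,m,xy,z0,prof)[::4,::4]>0
    return xy,(s&mask).sum()/(s|mask).sum(),mask.sum(),s.sum()
E
python3 - <<'E'
from h import *
m=bot.camera_model('wrist'); im=snap('wrist')
B=[(0,.015),(.007,.015),(.0105,.011)]
for n in ['blank_16','reducer_25_16','reducer_40_25','reducer_50_40']:
  for d in bot.outline_of('wrist',n)[:2]:
    k=np.array(d['pixels']); ys,xs=np.where(k); print(n,round(d['score'],2),np.round(d['position']),k.sum(),xs.min(),xs.max(),ys.min(),ys.max())
    if n=='blank_16': print(locate('wrist',m,k,(.505,.245),.11,B))
c=cv2.resize(im[130:220,205:305],None,fx=6,fy=6,interpolation=cv2.INTER_CUBIC); cv2.imwrite('pics/c1.png',c[:,:,::-1])
E
```

```text
blank_16 0.7 [259. 188.] 486 243 267 176 200
(array([0.52434165, 0.24707925]), np.float64(0.9467455621301775), np.int64(486), np.int64(501))
reducer_25_16 0.72 [258. 174.] 235 242 269 168 185
reducer_25_16 0.41 [ 10. 124.] 1006 0 25 97 145
reducer_40_25 0.98 [252. 169.] 456 237 273 157 185
reducer_50_40 0.69 [256. 155.] 583 232 278 148 184
```

View pics/c1.png

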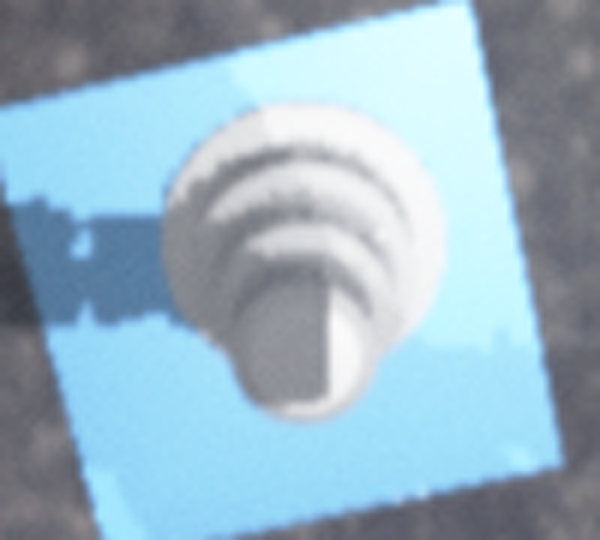

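{"name": "drive_tool", "arguments": {
  "commands": [
    {"hand": 0.55,"translation": [12,1,-50],"angular": [0,0,0]},
    {"hand": 0.55,"translation": [23,1,-100],"angular": [0,0,0]},
    {"hand": 0.55,"translation": [23,1,-115],"angular": [0,0,0]},
    {"hand": 0.55,"translation": [23,1,-115],"angular": [0,0,0]},
    {"hand": 0.55,"translation": [23,1,-115],"angular": [0,0,0]}
  ],
  "force": 40
}}

```text
t: 3.6
eef_pos: [0.5255, 0.2471, 0.2074]
tool_rot: [0.001, 0.0, 1.0, 0.001]
contact_force: [0.8, -0.1, 0.7]
gripper_width: 0.551
grasp_force: 0.0
```

```bash
cat >> h.py <<'E'
B=[(0,.015),(.007,.015),(.0105,.011)]
E
python3 - <<'E'
from h import *
s=bot.get_obs(); print(s['t'],s['eef_pos'],s['gripper_width'],s['contact_force'])
m=bot.camera_model('wrist'); im=snap('wrist','w2.png')
for d in bot.outline_of('wrist','blank_16')[:2]:
    k=np.array(d['pixels']); ys,xs=np.where(k); print(round(d['score'],2),np.round(d['position']),k.sum(),xs.min(),xs.max(),ys.min(),ys.max())
    print(locate('wrist',m,k,(.5243,.247),.11,B))
for n,P in [('base far',[.5243-.0375,.247,.003]),('base L',[.5243,.247-.0375,.003]),('base R',[.5243,.247+.0375,.003])]: print(n,proj('wrist',P,m))
E
```

```text
3.6 [0.52547564 0.2471005  0.20739314] 0.5506172922093543 [ 0.8020028  -0.10164561  0.65208111]
0.94 [257. 194.] 1095 236 272 176 213
(array([0.52388033, 0.24696812]), np.float64(0.9527145359019265), np.int64(1095), np.int64(1135))
base far [[254.4783736  136.16854198]]
base L [[222.94879189 168.17216358]]
base R [[286.06239708 168.15825463]]
```

View pics/w2.png

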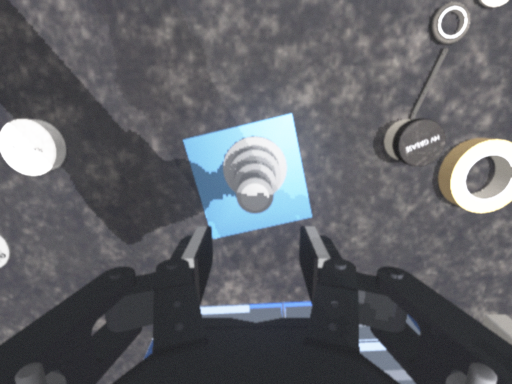

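{"name": "drive_tool", "arguments": {
  "commands": [
    {"hand": 0.55,"translation": [-1,0,-40],"angular": [0,0,0]},
    {"hand": 0.55,"translation": [-1,0,-66],"angular": [0,0,0]},
    {"hand": 0.55,"translation": [-1,0,-66],"angular": [0,0,0]},
    {"hand": 0.55,"translation": [-1,0,-66],"angular": [0,0,0]}
  ]
}}

```text
t: 4.2
eef_pos: [0.5246, 0.2469, 0.141]
tool_rot: [0.001, 0.0, 1.0, 0.001]
contact_force: [0.2, 0.1, 0.9]
gripper_width: 0.55
grasp_force: 0.0
```

{"name": "drive_tool", "arguments": {
  "commands": [
    {"hand": 0.55,"translation": [-0.7,0,-15],"angular": [0,0,0]},
    {"hand": 0.55,"translation": [-0.7,0,-15],"angular": [0,0,0]},
    {"hand": 0.3,"translation": [-0.7,0,-15],"angular": [0,0,0]},
    {"hand": 0.25,"translation": [-0.7,0,-15],"angular": [0,0,0]},
    {"hand": 0.2,"translation": [-0.7,0,-15],"angular": [0,0,0]},
    {"hand": 0.2,"translation": [-0.7,0,-15],"angular": [0,0,0]},
    {"hand": 0.2,"translation": [-0.7,0,-15],"angular": [0,0,0]}
  ]
}}

```text
t: 5.08
eef_pos: [0.5232, 0.2466, 0.1247]
tool_rot: [0.0, 0.0, 1.0, 0.0]
contact_force: [-0.2, 0.9, 4.7]
gripper_width: 0.32
grasp_force: 39.8
```

{"name": "drive_tool", "arguments": {
  "commands": [
    {"hand": 0.2,"translation": [0,0,5],"angular": [0,0,0]},
    {"hand": 0.2,"translation": [0,0,12],"angular": [0,0,0]},
    {"hand": 0.2,"translation": [0,0,30],"angular": [0,0,0]},
    {"hand": 0.2,"translation": [0,0,60],"angular": [0,0,0]},
    {"hand": 0.2,"translation": [0,0,60],"angular": [0,0,0]}
  ]
}}

```text
t: 5.7
eef_pos: [0.5247, 0.2472, 0.1877]
tool_rot: [0.002, 0.001, 1.0, 0.002]
contact_force: [-0.1, -0.1, -0.6]
gripper_width: 0.316
grasp_force: 39.5
```

```bash
python3 - <<'E'
from h import *
s=bot.get_obs(); print(s['t'],s['eef_pos'],s['gripper_width'],s['contact_force'],s['torque'])
m=bot.camera_model('wrist'); im=snap('wrist')
cv2.imwrite('pics/w3.png',cv2.resize(im[110:300,150:360],None,fx=3,fy=3,interpolation=cv2.INTER_CUBIC)[:,:,::-1])
for d in bot.outline_of('wrist','blank_16')[:2]:
    k=np.array(d['pixels']); ys,xs=np.where(k); print(round(d['score'],2),np.round(d['position']),k.sum(),xs.min(),xs.max(),ys.min(),ys.max())
for d in bot.outline_of('wrist','reducer_25_16')[:2]:
    k=np.array(d['pixels']); ys,xs=np.where(k); print(round(d['score'],2),np.round(d['position']),k.sum(),xs.min(),xs.max(),ys.min(),ys.max())
E
```

```text
5.7 [0.52466769 0.24718076 0.18765396] 0.31587206628279274 [-0.14721508 -0.11029134 -0.55645894] [ 0.01428883 -0.0110527   0.05283894]
0.71 [260. 245.] 2471 230 281 215 271
0.52 [254. 151.] 1207 219 287 139 190
0.73 [256. 191.] 1802 231 277 168 215
```

View pics/w3.png

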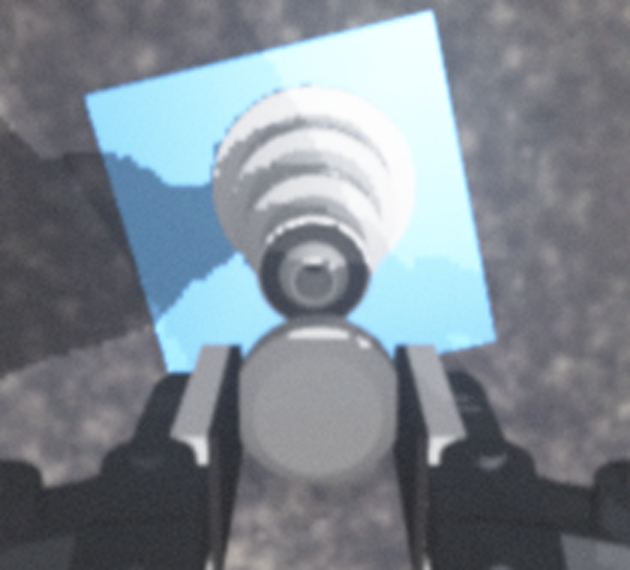

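{"name": "drive_tool", "arguments": {
  "commands": [
    {"hand": 0.2,"translation": [0,-20,40],"angular": [0,0,0]},
    {"hand": 0.2,"translation": [0,-60,75],"angular": [0,0,0]},
    {"hand": 0.2,"translation": [-5,-115,80],"angular": [0,0,0]},
    {"hand": 0.2,"translation": [-10,-170,80],"angular": [0,0,0]},
    {"hand": 0.2,"translation": [-20,-230,80],"angular": [0,0,0]},
    {"hand": 0.2,"translation": [-30,-290,80],"angular": [0,0,0]},
    {"hand": 0.2,"translation": [-40,-345,80],"angular": [0,0,0]},
    {"hand": 0.2,"translation": [-50,-400,80],"angular": [0,0,0]},
    {"hand": 0.2,"translation": [-60,-450,80],"angular": [0,0,0]},
    {"hand": 0.2,"translation": [-70,-495,80],"angular": [0,0,0]},
    {"hand": 0.2,"translation": [-70,-517,80],"angular": [0,0,0]},
    {"hand": 0.2,"translation": [-70,-517,80],"angular": [0,0,0]}
  ]
}}

```text
t: 7.35
eef_pos: [0.4519, -0.2721, 0.2636]
tool_rot: [-0.001, 0.002, 1.0, -0.0]
contact_force: [-0.0, 0.8, 0.1]
gripper_width: 0.321
grasp_force: 39.6
```

```bash
python3 - <<'E'
from h import *
s=bot.get_obs(); print(s['t'],s['eef_pos'],s['tool_rot'],s['gripper_width'],s['q'])
m=bot.camera_model('wrist'); im=snap('wrist','w4.png')
for d in bot.outline_of('wrist','blank_16')[:1]:
    k=np.array(d['pixels']); print(k.sum(),locate('wrist',m,k,s['eef_pos'][:2],s['eef_pos'][2]-.0147,B))
for d in bot.outline_of('wrist','port_16')[:5]:
    k=np.array(d['pixels']); ys,xs=np.where(k); print(round(d['score'],2),np.round(d['position']),k.sum(),xs.min(),xs.max(),ys.min(),ys.max(),ray('wrist',d['position'],.042,m))
E
```

```text
7.35 [ 0.45187326 -0.27214699  0.26356123] [-8.69009157e-04  2.21948842e-03  9.99997147e-01 -1.56250166e-04] 0.32141112334300004 [-0.02305993  0.22959429  0.52851942  1.91250902 -0.1325684   1.0352025
  2.12842386]
2419 (array([ 0.45279239, -0.27114757]), np.float64(0.9289554531490015), np.int64(2419), np.int64(2604))
0.82 [348. 159.] 2477 321 378 131 185 [ 0.44255743 -0.15660862  0.042     ]
0.75 [247. 164.] 1044 231 267 148 183 [ 0.4476169  -0.28207304  0.042     ]
0.69 [256. 282.] 1496 228 282 261 301 [ 0.61587576 -0.270881    0.042     ]
0.53 [372. 262.] 219 356 385 257 271 [ 0.58507178 -0.11275849  0.042     ]
```

View pics/w4.png

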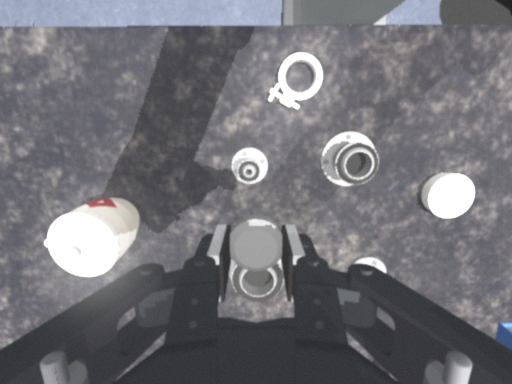

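```bash
python3 - <<'E'
from h import *
im=cv2.imread('pics/w4.png')
a=cv2.resize(im[140:190,220:275],(440,400),interpolation=cv2.INTER_CUBIC)
b=cv2.resize(im[125:190,315:385],(350,325),interpolation=cv2.INTER_CUBIC)
o=np.zeros((400,790,3),np.uint8); o[:400,:440]=a; o[:325,440:]=b; cv2.imwrite('pics/c4.png',o)
E
```

```text
(no output)
```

View pics/c4.png

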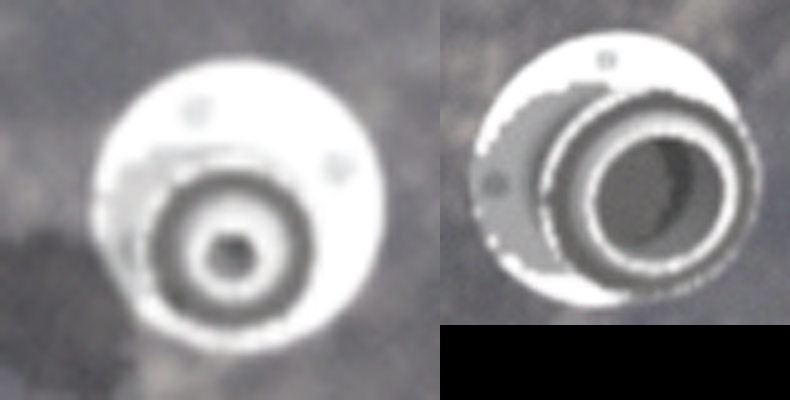

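```bash
python3 - <<'E'
from h import *
print(ray('wrist',(248.4,170.75),.040)[:2], ray('wrist',(356.5,162.9),.040)[:2],bot.get_obs()['eef_pos'])
E
```

```text
[ 0.45819301 -0.27723791] [ 0.4480158  -0.14191106] [ 0.45298474 -0.26921647  0.26368954]
```

{"name": "drive_tool", "arguments": {
  "commands": [
    {"hand": 0.2,"translation": [2,-4,-50],"angular": [0,0,0]},
    {"hand": 0.2,"translation": [4,-8,-95],"angular": [0,0,0]},
    {"hand": 0.2,"translation": [4,-8,-100],"angular": [0,0,0]},
    {"hand": 0.2,"translation": [4,-8,-100],"angular": [0,0,0]},
    {"hand": 0.2,"translation": [4,-8,-100],"angular": [0,0,0]}
  ]
}}

```text
t: 8.12
eef_pos: [0.4581, -0.2788, 0.1661]
tool_rot: [0.001, 0.0, 1.0, -0.0]
contact_force: [-0.1, 0.0, -0.7]
gripper_width: 0.317
grasp_force: 39.7
```

```bash
cat >> h.py <<'E'
def ring(im,m,xy,z,r0,r1,win=.012):
    """find circle centre: strongest bright-to-dark edge pair of dark seal annulus (outer edge) in plane z"""
    g=cv2.GaussianBlur(im.astype(np.float32).mean(2),(0,0),.7)
    rs=np.arange(r0-.002,r1+.002,.0005); best=(-1,)
    def score(x,y):
        P=np.concatenate([np.c_[x+r*np.cos(T),y+r*np.sin(T),np.full(72,z)] for r in rs])
        q=proj('wrist',P,m).astype(np.float32)
        v=cv2.remap(g,q[:,:1],q[:,1:],cv2.INTER_LINEAR).reshape(len(rs),72)
        v=np.minimum(v,150).mean(1); d=v[4:]-v[:-4]
        i=int(np.argmax(d)); return d[i],rs[i+2]
    st=.002; c=np.array(xy,float)
    for st,n in [(.002,int(win/.002)),(.0005,4),(.0002,3)]:
        L=[(score(c[0]+i*st,c[1]+j*st),c[0]+i*st,c[1]+j*st) for i in range(-n,n+1) for j in range(-n,n+1)]
        b=max(L); c=np.array(b[1:])
    return c,b[0]
E
python3 - <<'E'
from h import *
for i in range(2):
    s=bot.get_obs(); m=bot.camera_model('wrist'); im=snap('wrist','w5.png' if i else None)
    print(s['t'],s['eef_pos'],s['tool_rot'],s['gripper_width'],ring(im,m,(.457,-.279),.040,.010,.016))
d=bot.outline_of('wrist','blank_16')[0]
k=np.array(d['pixels']); print(k.sum(),locate('wrist',m,k,s['eef_pos'][:2],s['eef_pos'][2]-.0147,B))
q=ray('wrist',(0,0),.04,m)
c,_=ring(im,m,(.457,-.279),.040,.010,.016)
for r,z in [(.013,.04),(.006,.045)]:
    P=proj('wrist',np.c_[c[0]+r*np.cos(T),c[1]+r*np.sin(T),np.full(72,z)],m)
    cv2.polylines(im,[np.round(P*16).astype(np.int32)],True,(255,0,0),1,cv2.LINE_AA,4)
u,v=proj('wrist',[*c,.04],m)[0].astype(int)
cv2.imwrite('pics/c5.png',cv2.resize(im[v-45:v+100,u-50:u+50],None,fx=4,fy=4,interpolation=cv2.INTER_CUBIC)[:,:,::-1])
E
```

```text
8.125 [ 0.45813249 -0.27881301  0.16613492] [ 1.49110981e-03  1.37817608e-04  9.99998792e-01 -4.17677850e-04] 0.3173265618882416 (array([ 0.4568, -0.2803]), (np.float32(45.66288), np.float64(0.012500000000000004)))
8.175 [ 0.45802486 -0.2788753   0.16604834] [ 1.50952375e-03  2.35125948e-04  9.99998751e-01 -4.04133022e-04] 0.3218235543877741 (array([ 0.4572, -0.2805]), (np.float32(45.54316), np.float64(0.013000000000000005)))
2532 (array([ 0.45900216, -0.27784797]), np.float64(0.956140350877193), np.int64(2532), np.int64(2597))
```

View pics/c5.png

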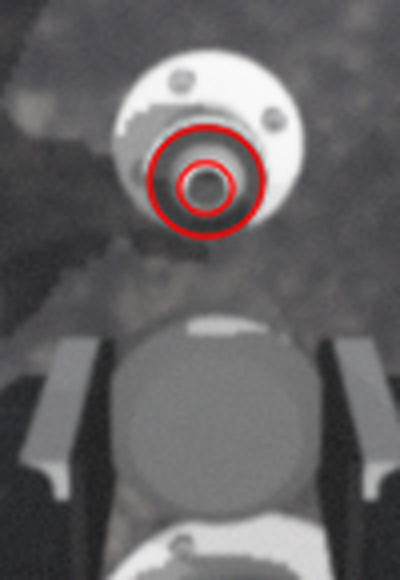

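{"name": "drive_tool", "arguments": {
  "commands": [
    {"hand": 0.2,"translation": [-2,-2,-40],"angular": [0,0,0]},
    {"hand": 0.2,"translation": [-2,-2,-80],"angular": [0,0,0]},
    {"hand": 0.2,"translation": [-2,-2,-100],"angular": [0,0,0]},
    {"hand": 0.2,"translation": [-2,-2,-100],"angular": [0,0,0]},
    {"hand": 0.2,"translation": [-2,-2,-100],"angular": [0,0,0]}
  ]
}}

```text
t: 8.9
eef_pos: [0.4557, -0.2811, 0.0654]
tool_rot: [0.001, 0.0, 1.0, -0.0]
contact_force: [-0.5, 0.3, 0.0]
gripper_width: 0.32
grasp_force: 39.7
```

{"name": "drive_tool", "arguments": {
  "commands": [
    {"hand": 0.2,"translation": [0.3,0.3,-4],"angular": [0,0,0]},
    {"hand": 0.2,"translation": [0.3,0.3,-6],"angular": [0,0,0]},
    {"hand": 0.2,"translation": [0.3,0.3,-8],"angular": [0,0,0]},
    {"hand": 0.2,"translation": [0.3,0.3,-9],"angular": [0,0,0]},
    {"hand": 0.2,"translation": [0.3,0.3,-10],"angular": [0,0,0]},
    {"hand": 0.2,"translation": [0.3,0.3,-10.5],"angular": [0,0,0]},
    {"hand": 0.2,"translation": [0.3,0.3,-10.5],"angular": [0,0,0]}
  ]
}}

```text
t: 9.78
eef_pos: [0.4552, -0.2804, 0.0546]
tool_rot: [0.0, 0.001, 1.0, 0.0]
contact_force: [-3.4, 2.2, 10.2]
gripper_width: 0.315
grasp_force: 40.7
```

{"name": "drive_tool", "arguments": {
  "commands": [
    {"hand": 0.36,"translation": [-0.3,0.2,0],"angular": [0,0,0]},
    {"hand": 0.42,"translation": [-0.3,0.2,0],"angular": [0,0,0]},
    {"hand": 0.5,"translation": [-0.3,0.2,0],"angular": [0,0,0]},
    {"hand": 0.55,"translation": [-0.3,0.2,0],"angular": [0,0,0]},
    {"hand": 0.55,"translation": [-0.3,0.2,10],"angular": [0,0,0]},
    {"hand": 0.55,"translation": [-0.3,0.2,50],"angular": [0,0,0]},
    {"hand": 0.55,"translation": [-0.3,0.2,90],"angular": [0,0,0]},
    {"hand": 0.55,"translation": [-0.3,0.2,110],"angular": [0,0,0]},
    {"hand": 0.55,"translation": [-0.3,0.2,110],"angular": [0,0,0]},
    {"hand": 0.55,"translation": [-0.3,0.2,110],"angular": [0,0,0]}
  ]
}}

```text
t: 11.02
eef_pos: [0.4545, -0.2798, 0.1633]
tool_rot: [-0.0, 0.0, 1.0, 0.0]
contact_force: [-0.2, 0.9, -0.6]
gripper_width: 0.552
grasp_force: 0.0
```

```bash
python3 - <<'E'
from h import *
for i in range(2):
    s=bot.get_obs(); m=bot.camera_model('wrist'); im=snap('wrist','w6.png')
    print(s['t'],s['eef_pos'],s['tool_rot'])
    d=bot.outline_of('wrist','blank_16')[0]; k=np.array(d['pixels']); ys,xs=np.where(k)
    print(d['score'],xs.min(),xs.max(),ys.min(),ys.max(),locate('wrist',m,k,(.457,-.28),.04,B))
u,v=255,190
cv2.imwrite('pics/c6.png',cv2.resize(im[v-65:v+55,u-70:u+70],None,fx=4,fy=4,interpolation=cv2.INTER_CUBIC)[:,:,::-1])
E
```

```text
11.025 [ 0.45452801 -0.27975562  0.16331154] [-3.64773266e-04  3.31422858e-04  9.99999848e-01  2.46859817e-04]
0.61 240 270 174 206 (array([ 0.45646688, -0.27959016]), np.float64(0.8707557502738226), np.int64(795), np.int64(913))
11.125 [ 0.45428524 -0.27974424  0.16282875] [-9.22698911e-04  3.90052700e-04  9.99999441e-01  3.37108743e-04]
0.64 238 271 174 207 (array([ 0.45636742, -0.27956782]), np.float64(0.9504843918191603), np.int64(899), np.int64(913))
```

View pics/c6.png

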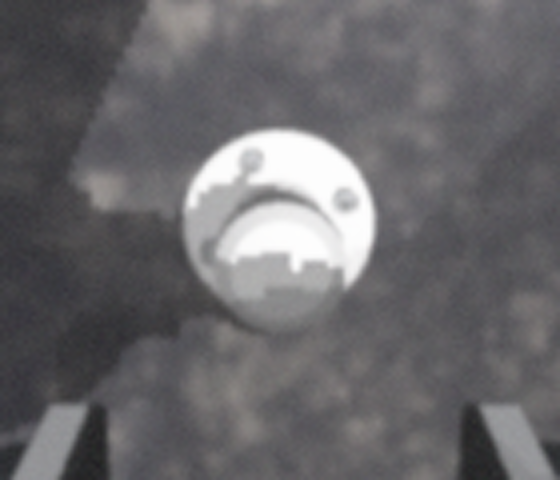

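{"name": "drive_tool", "arguments": {
  "commands": [
    {"hand": 0.55,"translation": [5,40,10],"angular": [0,0,0]},
    {"hand": 0.55,"translation": [10,100,20],"angular": [0,0,0]},
    {"hand": 0.55,"translation": [17,155,20],"angular": [0,0,0]},
    {"hand": 0.55,"translation": [24,210,20],"angular": [0,0,0]},
    {"hand": 0.55,"translation": [32,270,20],"angular": [0,0,0]},
    {"hand": 0.55,"translation": [40,330,20],"angular": [0,0,0]},
    {"hand": 0.55,"translation": [48,385,20],"angular": [0,0,0]},
    {"hand": 0.55,"translation": [56,440,20],"angular": [0,0,0]},
    {"hand": 0.55,"translation": [64,490,20],"angular": [0,0,0]},
    {"hand": 0.55,"translation": [70,527,20],"angular": [0,0,0]},
    {"hand": 0.55,"translation": [70,527,20],"angular": [0,0,0]},
    {"hand": 0.55,"translation": [70,527,20],"angular": [0,0,0]}
  ]
}}

```text
t: 12.72
eef_pos: [0.5247, 0.2458, 0.1831]
tool_rot: [-0.001, 0.001, 1.0, -0.001]
contact_force: [-0.3, -0.6, 0.3]
gripper_width: 0.552
grasp_force: 0.0
```

```bash
python3 - <<'E'
from h import *
for i in range(2):
    s=bot.get_obs(); m=bot.camera_model('wrist'); im=snap('wrist','w7.png')
    print(s['t'],s['eef_pos'],s['tool_rot'],ring(im,m,(.524,.247),.110,.010,.016,.006))
E
```

```text
12.725 [0.524674   0.24578482 0.18310654] [-5.46834211e-04  7.29541776e-04  9.99999319e-01 -7.28543837e-04] (array([0.5237, 0.247 ]), (np.float32(54.41645), np.float64(0.013000000000000005)))
12.775 [0.52484161 0.2452248  0.18333906] [-4.02783286e-04  1.29741384e-03  9.99998879e-01 -6.29420182e-04] (array([0.5237, 0.247 ]), (np.float32(54.94085), np.float64(0.013000000000000005)))
```

{"name": "drive_tool", "arguments": {
  "commands": [
    {"hand": 0.55,"translation": [-1,1.2,-30],"angular": [0,0,0]},
    {"hand": 0.55,"translation": [-1,1.2,-60],"angular": [0,0,0]},
    {"hand": 0.55,"translation": [-1,1.2,-76],"angular": [0,0,0]},
    {"hand": 0.55,"translation": [-1,1.2,-76],"angular": [0,0,0]},
    {"hand": 0.35,"translation": [-1,1.2,-76],"angular": [0,0,0]},
    {"hand": 0.25,"translation": [-1,1.2,-76],"angular": [0,0,0]},
    {"hand": 0.2,"translation": [-1,1.2,-76],"angular": [0,0,0]},
    {"hand": 0.2,"translation": [-1,1.2,-76],"angular": [0,0,0]},
    {"hand": 0.2,"translation": [-1,1.2,-76],"angular": [0,0,0]}
  ],
  "force": 45
}}

```text
t: 13.95
eef_pos: [0.5249, 0.2482, 0.1091]
tool_rot: [0.001, 0.001, 1.0, 0.0]
contact_force: [-0.5, -1.3, 6.5]
gripper_width: 0.326
grasp_force: 44.4
```

{"name": "drive_tool", "arguments": {
  "commands": [
    {"hand": 0.2,"translation": [0,0,5],"angular": [0,0,0]},
    {"hand": 0.2,"translation": [0,0,14],"angular": [0,0,0]},
    {"hand": 0.2,"translation": [0,0,45],"angular": [0,0,0]},
    {"hand": 0.2,"translation": [5,-20,90],"angular": [0,0,0]},
    {"hand": 0.2,"translation": [20,-70,125],"angular": [0,0,0]},
    {"hand": 0.2,"translation": [40,-125,131],"angular": [0,0,0]},
    {"hand": 0.2,"translation": [60,-180,131],"angular": [0,0,0]},
    {"hand": 0.2,"translation": [80,-235,131],"angular": [0,0,0]},
    {"hand": 0.2,"translation": [100,-285,131],"angular": [0,0,0]},
    {"hand": 0.2,"translation": [113,-330,131],"angular": [0,0,0]},
    {"hand": 0.2,"translation": [120,-353,131],"angular": [0,0,0]},
    {"hand": 0.2,"translation": [120,-353,131],"angular": [0,0,0]}
  ]
}}

```text
t: 15.45
eef_pos: [0.6437, -0.1077, 0.2391]
tool_rot: [-0.0, 0.002, 1.0, -0.001]
contact_force: [0.5, 0.5, -1.9]
gripper_width: 0.324
grasp_force: 44.6
```

```bash
python3 - <<'E'
from h import *
for i in range(2):
    s=bot.get_obs(); m=bot.camera_model('wrist'); im=snap('wrist','w8.png')
    print(s['t'],s['eef_pos'],s['gripper_width'],s['tool_rot'],ring(im,m,(.624,-.104),.040,.014,.021,.02))
p=s['eef_pos']; print('held',ring(im,m,p[:2],p[2]+.0009,.010,.016,.008))
for c in bot.find_in('wrist','port_25')[:4]: print(c['score'],ray('wrist',c['position'],.04,m))
E
```

```text
15.45 [ 0.64367895 -0.10768941  0.239073  ] 0.3236837717275443 [-2.25756756e-05  2.42620771e-03  9.99996874e-01 -6.04581136e-04] (array([ 0.6288, -0.1007]), (np.float32(28.390419), np.float64(0.016500000000000004)))
15.5 [ 0.64367217 -0.10535742  0.23886616] 0.32133030898357406 [-1.94144344e-04  1.15049844e-03  9.99999314e-01  1.06509471e-04] (array([ 0.6288, -0.1007]), (np.float32(29.930542), np.float64(0.016500000000000004)))
held (array([ 0.64237217, -0.10455742]), (np.float32(48.061104), np.float64(0.013000000000000005)))
0.98 [ 0.47831034 -0.14013355  0.04      ]
0.93 [ 0.62201693 -0.10282749  0.04      ]
0.85 [ 0.60764785 -0.2567459   0.04      ]
```

```bash
python3 - <<'E'
from h import *
s=bot.get_obs(); m=bot.camera_model('wrist'); im=snap('wrist','w9.png')
print(s['eef_pos'],ring(im,m,(.625,-.103),.040,.0175,.0185,.014),ring(im,m,(.625,-.103),.040,.014,.021,.008))
u,v=proj('wrist',[.627,-.102,.04],m)[0].astype(int); print(u,v)
a=cv2.resize(im[v-35:v+35,u-35:u+35],(560,560),interpolation=cv2.INTER_CUBIC)
cv2.imwrite('pics/c9.png',a[:,:,::-1])
E
```

```text
[ 0.64378395 -0.10309706  0.23873637] (array([ 0.6288, -0.1007]), (np.float32(33.636497), np.float64(0.016999999999999998))) (array([ 0.6288, -0.1007]), (np.float32(33.636497), np.float64(0.017000000000000005)))
255 156
```

View pics/c9.png

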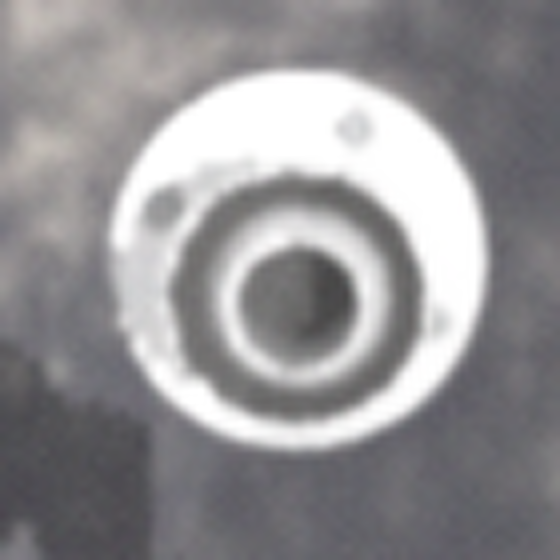

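{"name": "drive_tool", "arguments": {
  "commands": [
    {"hand": 0.2,"translation": [-8,1,-40],"angular": [0,0,0]},
    {"hand": 0.2,"translation": [-14,1.5,-90],"angular": [0,0,0]},
    {"hand": 0.2,"translation": [-14,1.5,-130],"angular": [0,0,0]},
    {"hand": 0.2,"translation": [-14,1.5,-148],"angular": [0,0,0]},
    {"hand": 0.2,"translation": [-14,1.5,-148],"angular": [0,0,0]},
    {"hand": 0.2,"translation": [-14,1.5,-148],"angular": [0,0,0]}
  ]
}}

```text
t: 16.4
eef_pos: [0.6313, -0.1034, 0.0926]
tool_rot: [0.001, 0.0, 1.0, -0.0]
contact_force: [0.1, -0.2, -1.6]
gripper_width: 0.325
grasp_force: 44.6
```

{"name": "drive_tool", "arguments": {
  "commands": [
    {"hand": 0.2,"translation": [-1.2,1.8,-4],"angular": [0,0,0]},
    {"hand": 0.2,"translation": [-1.2,1.8,-8],"angular": [0,0,0]},
    {"hand": 0.2,"translation": [-1.2,1.8,-11],"angular": [0,0,0]},
    {"hand": 0.2,"translation": [-1.2,1.8,-13],"angular": [0,0,0]},
    {"hand": 0.2,"translation": [-1.2,1.8,-15],"angular": [0,0,0]},
    {"hand": 0.2,"translation": [-1.2,1.8,-16.5],"angular": [0,0,0]},
    {"hand": 0.2,"translation": [-1.2,1.8,-17.5],"angular": [0,0,0]},
    {"hand": 0.2,"translation": [-1.2,1.8,-17.5],"angular": [0,0,0]}
  ]
}}

```text
t: 17.4
eef_pos: [0.6292, -0.1018, 0.075]
tool_rot: [0.001, 0.001, 1.0, 0.0]
contact_force: [-4.3, 1.2, 10.9]
gripper_width: 0.324
grasp_force: 45.6
```

{"name": "drive_tool", "arguments": {
  "commands": [
    {"hand": 0.36,"translation": [0,0,0],"angular": [0,0,0]},
    {"hand": 0.42,"translation": [0,0,0],"angular": [0,0,0]},
    {"hand": 0.5,"translation": [0,0,0],"angular": [0,0,0]},
    {"hand": 0.6,"translation": [0,0,0],"angular": [0,0,0]},
    {"hand": 0.65,"translation": [0,0,10],"angular": [0,0,0]},
    {"hand": 0.7,"translation": [0,0,50],"angular": [0,0,0]},
    {"hand": 0.7,"translation": [0,0,95],"angular": [0,0,0]},
    {"hand": 0.7,"translation": [0,0,115],"angular": [0,0,0]},
    {"hand": 0.7,"translation": [0,0,115],"angular": [0,0,0]},
    {"hand": 0.7,"translation": [0,0,115],"angular": [0,0,0]}
  ]
}}

```text
t: 18.65
eef_pos: [0.6278, -0.1012, 0.1869]
tool_rot: [-0.001, 0.0, 1.0, 0.0]
contact_force: [0.9, 0.3, -0.1]
gripper_width: 0.698
grasp_force: 0.0
```

```bash
python3 - <<'E'
from h import *
R=[(0,.02),(.007,.02),(.010,.0105),(.026,.0105),(.029,.015),(.034,.015),(.036,.0145),(.036,.009),(.041,.006)]
s=bot.get_obs(); m=bot.camera_model('wrist'); im=snap('wrist','w10.png')
print(s['t'],s['eef_pos'],ring(im,m,(.6288,-.1007),.076,.010,.016,.008))
d=bot.outline_of('wrist','reducer_25_16')[0]; k=np.array(d['pixels'])
print(d['score'],locate('wrist',m,k,(.6288,-.1007),.040,R))
E
```

```text
18.65 [ 0.62780237 -0.10119815  0.18692714] (array([ 0.629, -0.101]), (np.float32(34.04634), np.float64(0.013000000000000005)))
0.72 (array([ 0.62891181, -0.10109252]), np.float64(0.9369431117203564), np.int64(1367), np.int64(1459))
```

{"name": "drive_tool", "arguments": {
  "commands": [
    {"hand": 0.7,"translation": [-5,30,0],"angular": [0,0,0]},
    {"hand": 0.7,"translation": [-20,80,0],"angular": [0,0,0]},
    {"hand": 0.7,"translation": [-40,135,0],"angular": [0,0,0]},
    {"hand": 0.7,"translation": [-60,190,0],"angular": [0,0,0]},
    {"hand": 0.7,"translation": [-75,245,0],"angular": [0,0,0]},
    {"hand": 0.7,"translation": [-90,295,-5],"angular": [0,0,0]},
    {"hand": 0.7,"translation": [-100,335,-10],"angular": [0,0,0]},
    {"hand": 0.7,"translation": [-103,348,-15],"angular": [0,0,0]},
    {"hand": 0.7,"translation": [-103,348,-15],"angular": [0,0,0]},
    {"hand": 0.7,"translation": [-103,348,-15],"angular": [0,0,0]}
  ]
}}

```text
t: 20.0
eef_pos: [0.5264, 0.2441, 0.1731]
tool_rot: [-0.0, 0.002, 1.0, -0.001]
contact_force: [0.1, -0.6, -0.1]
gripper_width: 0.697
grasp_force: 0.0
```

```bash
python3 - <<'E'
from h import *
for i in range(2):
    s=bot.get_obs(); m=bot.camera_model('wrist'); im=snap('wrist','w11.png')
    print(s['t'],s['eef_pos'],s['tool_rot'],ring(im,m,(.524,.247),.074,.015,.021,.008))
E
```

```text
20.0 [0.52640015 0.24412622 0.17313796] [-2.41447426e-06  1.81011626e-03  9.99998158e-01 -6.38593905e-04] (array([0.5238, 0.2468]), (np.float32(47.284996), np.float64(0.0175)))
20.05 [0.52651307 0.24407577 0.17332913] [ 1.10312499e-04  2.01593313e-03  9.99997849e-01 -4.75762786e-04] (array([0.5238, 0.2468]), (np.float32(47.112442), np.float64(0.0175)))
```

{"name": "drive_tool", "arguments": {
  "commands": [
    {"hand": 0.7,"translation": [-1.5,0,-40],"angular": [0,0,0]},
    {"hand": 0.7,"translation": [-1.5,0,-75],"angular": [0,0,0]},
    {"hand": 0.7,"translation": [-1.5,0,-75],"angular": [0,0,0]},
    {"hand": 0.7,"translation": [-1.5,0,-75],"angular": [0,0,0]}
  ]
}}

```text
t: 20.6
eef_pos: [0.5253, 0.2459, 0.0996]
tool_rot: [0.001, 0.001, 1.0, 0.0]
contact_force: [0.4, 0.2, -0.0]
gripper_width: 0.702
grasp_force: 0.0
```

{"name": "drive_tool", "arguments": {
  "commands": [
    {"hand": 0.7,"translation": [-1.2,0.2,-15],"angular": [0,0,0]},
    {"hand": 0.7,"translation": [-1.2,0.2,-28.5],"angular": [0,0,0]},
    {"hand": 0.7,"translation": [-1.2,0.2,-28.5],"angular": [0,0,0]},
    {"hand": 0.5,"translation": [-1.2,0.2,-28.5],"angular": [0,0,0]},
    {"hand": 0.4,"translation": [-1.2,0.2,-28.5],"angular": [0,0,0]},
    {"hand": 0.3,"translation": [-1.2,0.2,-28.5],"angular": [0,0,0]},
    {"hand": 0.3,"translation": [-1.2,0.2,-28.5],"angular": [0,0,0]},
    {"hand": 0.3,"translation": [-1.2,0.2,-28.5],"angular": [0,0,0]}
  ],
  "force": 55
}}

```text
t: 21.6
eef_pos: [0.5234, 0.2467, 0.0704]
tool_rot: [0.0, 0.0, 1.0, 0.0]
contact_force: [-1.3, -0.5, 5.1]
gripper_width: 0.435
grasp_force: 54.9
```

{"name": "drive_tool", "arguments": {
  "commands": [
    {"hand": 0.3,"translation": [0,0,5],"angular": [0,0,0]},
    {"hand": 0.3,"translation": [0,0,14],"angular": [0,0,0]},
    {"hand": 0.3,"translation": [0,0,50],"angular": [0,0,0]},
    {"hand": 0.3,"translation": [0,-20,100],"angular": [0,0,0]},
    {"hand": 0.3,"translation": [-5,-60,140],"angular": [0,0,0]},
    {"hand": 0.3,"translation": [-10,-110,165],"angular": [0,0,0]},
    {"hand": 0.3,"translation": [-16,-170,170],"angular": [0,0,0]},
    {"hand": 0.3,"translation": [-24,-230,170],"angular": [0,0,0]},
    {"hand": 0.3,"translation": [-32,-290,170],"angular": [0,0,0]},
    {"hand": 0.3,"translation": [-40,-345,170],"angular": [0,0,0]},
    {"hand": 0.3,"translation": [-43,-380,170],"angular": [0,0,0]},
    {"hand": 0.3,"translation": [-43,-390,170],"angular": [0,0,0]}
  ]
}}

```text
t: 23.1
eef_pos: [0.4791, -0.146, 0.2402]
tool_rot: [0.0, 0.003, 1.0, -0.0]
contact_force: [0.2, 0.0, -3.8]
gripper_width: 0.436
grasp_force: 55.7
```

{"name": "drive_tool", "arguments": {
  "commands": [
    {"hand": 0.3,"translation": [0,0,0],"angular": [0,0,0]},
    {"hand": 0.3,"translation": [0,0,0],"angular": [0,0,0]}
  ]
}}

```text
t: 23.35
eef_pos: [0.4803, -0.1417, 0.2397]
tool_rot: [-0.0, -0.001, 1.0, 0.0]
contact_force: [0.4, -0.2, -1.8]
gripper_width: 0.439
grasp_force: 55.7
```

```bash
python3 - <<'E'
from h import *
for i in range(2):
    s=bot.get_obs(); m=bot.camera_model('wrist'); im=snap('wrist','w12.png')
    print(s['t'],s['eef_pos'],s['gripper_width'],s['tool_rot'],ring(im,m,(.447,-.143),.040,.023,.028,.012))
p=s['eef_pos']; print('held',ring(im,m,p[:2],p[2]+.036-.0324,.015,.021,.008))
E
```

```text
23.35 [ 0.4803226  -0.14171714  0.23969925] 0.4386202399393993 [-1.50903470e-04 -7.82444104e-04  9.99999621e-01  3.51982492e-04] (array([ 0.4485, -0.144 ]), (np.float32(27.80819), np.float64(0.024)))
23.4 [ 0.48032968 -0.14173015  0.23969048] 0.4364990556257233 [-1.39895517e-04 -9.08733976e-04  9.99999534e-01  2.93339418e-04] (array([ 0.4485, -0.144 ]), (np.float32(27.708618), np.float64(0.024)))
held (array([ 0.48032968, -0.14093015]), (np.float32(42.52201), np.float64(0.018000000000000002)))
```

```bash
python3 - <<'E'
from h import *
m=bot.camera_model('wrist'); im=cv2.imread('pics/w12.png'); c=(.4485,-.144)
big=cv2.resize(im,None,fx=4,fy=4,interpolation=cv2.INTER_CUBIC)
for r,z in [(.0245,.04),(.018,.045)]:
    P=proj('wrist',np.c_[c[0]+r*np.cos(T),c[1]+r*np.sin(T),np.full(72,z)],m)*4+1.5
    cv2.polylines(big,[np.round(P*16).astype(np.int32)],True,(0,0,255),1,cv2.LINE_AA,4)
u,v=(proj('wrist',[*c,.04],m)[0]*4).astype(int)
cv2.imwrite('pics/c12.png',big[max(v-200,0):v+280,u-240:u+240])
E
```

```text
(no output)
```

View pics/c12.png

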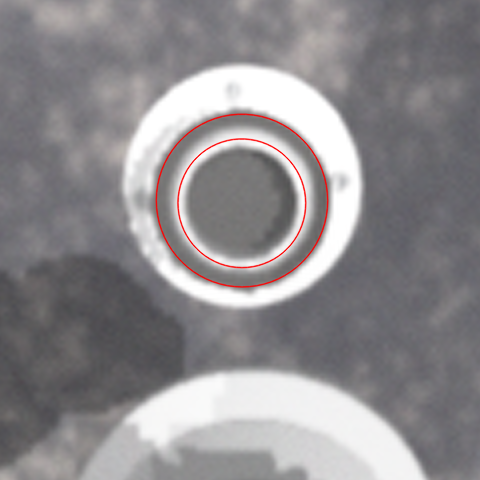

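{"name": "drive_tool", "arguments": {
  "commands": [
    {"hand": 0.3,"translation": [-20,-2,-30],"angular": [0,0,0]},
    {"hand": 0.3,"translation": [-31.8,-3,-80],"angular": [0,0,0]},
    {"hand": 0.3,"translation": [-31.8,-3,-125],"angular": [0,0,0]},
    {"hand": 0.3,"translation": [-31.8,-3,-148],"angular": [0,0,0]},
    {"hand": 0.3,"translation": [-31.8,-3,-148],"angular": [0,0,0]},
    {"hand": 0.3,"translation": [-31.8,-3,-148],"angular": [0,0,0]},
    {"hand": 0.3,"translation": [-31.8,-3,-148],"angular": [0,0,0]}
  ]
}}

```text
t: 24.32
eef_pos: [0.4493, -0.1464, 0.093]
tool_rot: [0.001, 0.0, 1.0, -0.0]
contact_force: [-0.3, -0.1, -0.8]
gripper_width: 0.434
grasp_force: 55.8
```

{"name": "drive_tool", "arguments": {
  "commands": [
    {"hand": 0.3,"translation": [-0.6,1.4,-5],"angular": [0,0,0]},
    {"hand": 0.3,"translation": [-0.6,1.4,-10],"angular": [0,0,0]},
    {"hand": 0.3,"translation": [-0.6,1.4,-13],"angular": [0,0,0]},
    {"hand": 0.3,"translation": [-0.6,1.4,-15.5],"angular": [0,0,0]},
    {"hand": 0.3,"translation": [-0.6,1.4,-18],"angular": [0,0,0]},
    {"hand": 0.3,"translation": [-0.6,1.4,-19.5],"angular": [0,0,0]},
    {"hand": 0.3,"translation": [-0.6,1.4,-20.5],"angular": [0,0,0]},
    {"hand": 0.3,"translation": [-0.6,1.4,-20.5],"angular": [0,0,0]}
  ]
}}

```text
t: 25.32
eef_pos: [0.4476, -0.145, 0.0723]
tool_rot: [0.0, 0.001, 1.0, 0.001]
contact_force: [-4.0, 1.5, 14.5]
gripper_width: 0.433
grasp_force: 57.1
```

{"name": "drive_tool", "arguments": {
  "commands": [
    {"hand": 0.48,"translation": [0,0,0],"angular": [0,0,0]},
    {"hand": 0.55,"translation": [0,0,0],"angular": [0,0,0]},
    {"hand": 0.65,"translation": [0,0,0],"angular": [0,0,0]},
    {"hand": 0.75,"translation": [0,0,0],"angular": [0,0,0]},
    {"hand": 0.8,"translation": [0,0,10],"angular": [0,0,0]},
    {"hand": 0.9,"translation": [0,0,50],"angular": [0,0,0]},
    {"hand": 0.9,"translation": [0,0,95],"angular": [0,0,0]},
    {"hand": 0.9,"translation": [0,0,115],"angular": [0,0,0]},
    {"hand": 0.9,"translation": [0,0,115],"angular": [0,0,0]},
    {"hand": 0.9,"translation": [0,0,115],"angular": [0,0,0]}
  ]
}}

```text
t: 26.58
eef_pos: [0.4471, -0.1448, 0.1858]
tool_rot: [-0.0, 0.0, 1.0, 0.0]
contact_force: [0.3, -0.3, -1.3]
gripper_width: 0.898
grasp_force: 0.0
```

```bash
python3 - <<'E'
from h import *
R=[(0,.0275),(.007,.0275),(.010,.015),(.026,.015),(.029,.020),(.034,.020),(.036,.0195),(.036,.0135),(.041,.0105)]
s=bot.get_obs(); m=bot.camera_model('wrist'); im=snap('wrist','w13.png')
print(s['t'],s['eef_pos'],ring(im,m,(.4485,-.144),.076,.015,.021,.008))
d=bot.outline_of('wrist','reducer_40_25')[0]; k=np.array(d['pixels'])
print(d['score'],locate('wrist',m,k,(.4485,-.144),.040,R))
E
```

```text
26.575 [ 0.44713548 -0.14477499  0.18581595] (array([ 0.4487, -0.1442]), (np.float32(39.022957), np.float64(0.018000000000000002)))
0.86 (array([ 0.44851539, -0.14433564]), np.float64(0.9691833590138675), np.int64(2522), np.int64(2590))
```

{"name": "drive_tool", "arguments": {
  "commands": [
    {"hand": 1,"translation": [5,40,0],"angular": [0,0,0]},
    {"hand": 1,"translation": [15,95,0],"angular": [0,0,0]},
    {"hand": 1,"translation": [27,150,0],"angular": [0,0,0]},
    {"hand": 1,"translation": [40,210,0],"angular": [0,0,0]},
    {"hand": 1,"translation": [52,270,0],"angular": [0,0,0]},
    {"hand": 1,"translation": [64,325,-10],"angular": [0,0,0]},
    {"hand": 1,"translation": [72,370,-25],"angular": [0,0,0]},
    {"hand": 1,"translation": [77,391,-35],"angular": [0,0,0]},
    {"hand": 1,"translation": [77,391,-35],"angular": [0,0,0]},
    {"hand": 1,"translation": [77,391,-35],"angular": [0,0,0]},
    {"hand": 1,"translation": [77,391,-35],"angular": [0,0,0]}
  ]
}}

```text
t: 28.05
eef_pos: [0.525, 0.2438, 0.1519]
tool_rot: [0.0, 0.002, 1.0, -0.0]
contact_force: [-0.4, 0.0, -0.4]
gripper_width: 1.002
grasp_force: 0.0
```

```bash
python3 - <<'E'
from h import *
for i in range(2):
    s=bot.get_obs(); m=bot.camera_model('wrist'); im=snap('wrist','w14.png')
    print(s['t'],s['eef_pos'],s['tool_rot'],ring(im,m,(.524,.247),.038,.022,.028,.008))
E
```

```text
28.05 [0.52504769 0.24383395 0.15193066] [ 2.71180677e-04  1.90197540e-03  9.99998152e-01 -6.54039414e-05] (array([0.5238, 0.2467]), (np.float32(46.414505), np.float64(0.025)))
28.1 [0.52501182 0.24424547 0.15196758] [3.02758454e-04 1.69659074e-03 9.99998511e-01 8.80568120e-05] (array([0.5237, 0.2468]), (np.float32(45.514236), np.float64(0.025)))
```

{"name": "drive_tool", "arguments": {
  "commands": [
    {"hand": 1,"translation": [-1,0,-40],"angular": [0,0,0]},
    {"hand": 1,"translation": [-1,0,-80],"angular": [0,0,0]},
    {"hand": 1,"translation": [-1,0,-90],"angular": [0,0,0]},
    {"hand": 1,"translation": [-1,0,-90],"angular": [0,0,0]},
    {"hand": 1,"translation": [-1,0,-90],"angular": [0,0,0]}
  ]
}}

```text
t: 28.78
eef_pos: [0.5248, 0.2463, 0.0629]
tool_rot: [0.001, 0.001, 1.0, 0.001]
contact_force: [0.3, 0.4, -0.5]
gripper_width: 1.002
grasp_force: 0.0
```

{"name": "drive_tool", "arguments": {
  "commands": [
    {"hand": 1,"translation": [-1,0,-15],"angular": [0,0,0]},
    {"hand": 1,"translation": [-1,0,-28],"angular": [0,0,0]},
    {"hand": 1,"translation": [-1,0,-28],"angular": [0,0,0]},
    {"hand": 0.75,"translation": [-1,0,-28],"angular": [0,0,0]},
    {"hand": 0.65,"translation": [-1,0,-28],"angular": [0,0,0]},
    {"hand": 0.55,"translation": [-1,0,-28],"angular": [0,0,0]},
    {"hand": 0.45,"translation": [-1,0,-28],"angular": [0,0,0]},
    {"hand": 0.45,"translation": [-1,0,-28],"angular": [0,0,0]},
    {"hand": 0.45,"translation": [-1,0,-28],"angular": [0,0,0]}
  ],
  "force": 70
}}

```text
t: 29.9
eef_pos: [0.5229, 0.2462, 0.0344]
tool_rot: [0.0, 0.0, 1.0, 0.0]
contact_force: [-2.1, -1.4, 7.2]
gripper_width: 0.605
grasp_force: 71.3
```

{"name": "drive_tool", "arguments": {
  "commands": [
    {"hand": 0.45,"translation": [0,0,5],"angular": [0,0,0]},
    {"hand": 0.45,"translation": [0,0,15],"angular": [0,0,0]},
    {"hand": 0.45,"translation": [0,0,55],"angular": [0,0,0]},
    {"hand": 0.45,"translation": [0,-15,110],"angular": [0,0,0]},
    {"hand": 0.45,"translation": [5,-50,160],"angular": [0,0,0]},
    {"hand": 0.45,"translation": [20,-90,200],"angular": [0,0,0]},
    {"hand": 0.45,"translation": [40,-140,220],"angular": [0,0,0]},
    {"hand": 0.45,"translation": [58,-195,226],"angular": [0,0,0]},
    {"hand": 0.45,"translation": [76,-250,226],"angular": [0,0,0]},
    {"hand": 0.45,"translation": [92,-305,226],"angular": [0,0,0]},
    {"hand": 0.45,"translation": [106,-360,226],"angular": [0,0,0]},
    {"hand": 0.45,"translation": [118,-415,226],"angular": [0,0,0]}
  ]
}}

```text
t: 31.4
eef_pos: [0.6405, -0.1705, 0.2594]
tool_rot: [-0.0, 0.0, 1.0, 0.0]
contact_force: [0.8, 0.5, -3.3]
gripper_width: 0.604
grasp_force: 74.5
```

{"name": "drive_tool", "arguments": {
  "commands": [
    {"hand": 0.45,"translation": [14,-50,0],"angular": [0,0,0]},
    {"hand": 0.45,"translation": [22,-90,0],"angular": [0,0,0]},
    {"hand": 0.45,"translation": [24,-101,0],"angular": [0,0,0]},
    {"hand": 0.45,"translation": [24,-101,0],"angular": [0,0,0]},
    {"hand": 0.45,"translation": [24,-101,0],"angular": [0,0,0]},
    {"hand": 0.45,"translation": [24,-101,0],"angular": [0,0,0]}
  ]
}}

```text
t: 32.15
eef_pos: [0.665, -0.2679, 0.2594]
tool_rot: [0.0, -0.001, 1.0, 0.001]
contact_force: [0.6, -0.3, -3.3]
gripper_width: 0.604
grasp_force: 74.6
```

```bash
python3 - <<'E'
from h import *
for i in range(2):
    s=bot.get_obs(); m=bot.camera_model('wrist'); im=snap('wrist','w15.png')
    c,sc=ring(im,m,(.608,-.27),.040,.031,.038,.014)
    print(s['t'],s['eef_pos'],s['gripper_width'],s['q'][6],s['tool_rot'],c,sc)
p=s['eef_pos']; print('held',ring(im,m,p[:2],p[2]+.036-.0324,.022,.028,.008))
big=cv2.resize(im[:,:,::-1],None,fx=3,fy=3,interpolation=cv2.INTER_CUBIC)
for r,z in [(sc[1],.04),(.024,.045)]:
    P=proj('wrist',np.c_[c[0]+r*np.cos(T),c[1]+r*np.sin(T),np.full(72,z)],m)*3+1
    cv2.polylines(big,[np.round(P*16).astype(np.int32)],True,(0,0,255),1,cv2.LINE_AA,4)
u,v=(proj('wrist',[*c,.04],m)[0]*3).astype(int)
cv2.imwrite('pics/c15.png',big[max(v-200,0):v+250,u-240:u+240])
E
```

```text
32.15 [ 0.66501836 -0.26791069  0.25937909] 0.6035460311351638 2.1137628661339627 [ 4.57463497e-05 -8.21015219e-04  9.99999504e-01  5.61839338e-04] [ 0.613  -0.2698] (np.float32(56.672142), np.float64(0.035500000000000004))
32.2 [ 0.66496337 -0.2682708   0.25941317] 0.6010690936434661 2.113795843831027 [ 5.71395521e-05 -6.27027691e-04  9.99999716e-01  4.14940761e-04] [ 0.613  -0.2697] (np.float32(56.89894), np.float64(0.035500000000000004))
held (array([ 0.66496337, -0.2672708 ]), (np.float32(50.687218), np.float64(0.025500000000000002)))
```

View pics/c15.png

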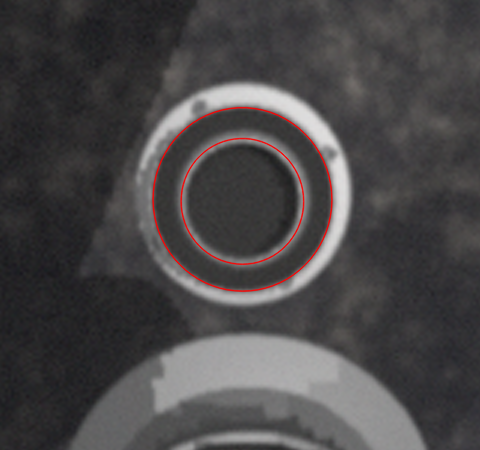

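{"name": "drive_tool", "arguments": {
  "commands": [
    {"hand": 0.45,"translation": [-30,-2,-20],"angular": [0,0,0]},
    {"hand": 0.45,"translation": [-52,-2.4,-65],"angular": [0,0,0]},
    {"hand": 0.45,"translation": [-52,-2.4,-115],"angular": [0,0,0]},
    {"hand": 0.45,"translation": [-52,-2.4,-150],"angular": [0,0,0]},
    {"hand": 0.45,"translation": [-52,-2.4,-166],"angular": [0,0,0]},
    {"hand": 0.45,"translation": [-52,-2.4,-166],"angular": [0,0,0]},
    {"hand": 0.45,"translation": [-52,-2.4,-166],"angular": [0,0,0]},
    {"hand": 0.45,"translation": [-52,-2.4,-166],"angular": [0,0,0]}
  ]
}}

```text
t: 33.25
eef_pos: [0.6136, -0.2729, 0.095]
tool_rot: [0.001, 0.0, 1.0, -0.0]
contact_force: [0.9, 0.6, -3.3]
gripper_width: 0.605
grasp_force: 74.5
```

{"name": "drive_tool", "arguments": {
  "commands": [
    {"hand": 0.45,"translation": [-0.4,2,-6],"angular": [0,0,0]},
    {"hand": 0.45,"translation": [-0.4,2,-12],"angular": [0,0,0]},
    {"hand": 0.45,"translation": [-0.4,2,-15],"angular": [0,0,0]},
    {"hand": 0.45,"translation": [-0.4,2,-17.5],"angular": [0,0,0]},
    {"hand": 0.45,"translation": [-0.4,2,-20],"angular": [0,0,0]},
    {"hand": 0.45,"translation": [-0.4,2,-21.5],"angular": [0,0,0]},
    {"hand": 0.45,"translation": [-0.4,2,-22.5],"angular": [0,0,0]},
    {"hand": 0.45,"translation": [-0.4,2,-22.5],"angular": [0,0,0]}
  ]
}}

```text
t: 34.25
eef_pos: [0.6127, -0.2708, 0.0725]
tool_rot: [0.001, 0.001, 1.0, 0.0]
contact_force: [-3.0, 2.5, 7.0]
gripper_width: 0.609
grasp_force: 75.5
```

Seated at the expected height. Release and retreat.

{"name": "drive_tool", "arguments": {
  "commands": [
    {"hand": 0.65,"translation": [0,0,0],"angular": [0,0,0]},
    {"hand": 0.75,"translation": [0,0,0],"angular": [0,0,0]},
    {"hand": 0.9,"translation": [0,0,0],"angular": [0,0,0]},
    {"hand": 1,"translation": [0,0,0],"angular": [0,0,0]},
    {"hand": 1,"translation": [0,0,0],"angular": [0,0,0]},
    {"hand": 1,"translation": [0,0,10],"angular": [0,0,0]},
    {"hand": 1,"translation": [0,0,50],"angular": [0,0,0]},
    {"hand": 1,"translation": [0,0,95],"angular": [0,0,0]},
    {"hand": 1,"translation": [0,0,125],"angular": [0,0,0]},
    {"hand": 1,"translation": [0,0,125],"angular": [0,0,0]},
    {"hand": 1,"translation": [0,0,125],"angular": [0,0,0]}
  ]
}}

```text
t: 35.62
eef_pos: [0.6119, -0.2701, 0.1955]
tool_rot: [-0.0, 0.0, 1.0, 0.0]
contact_force: [-0.2, -1.0, -0.2]
gripper_width: 1.001
grasp_force: 0.0
```

```bash
python3 - <<'E'
from h import *
R=[(0,.0375),(.007,.0375),(.010,.022),(.026,.022),(.029,.0275),(.034,.0275),(.036,.027),(.036,.021),(.041,.018)]
s=bot.get_obs(); m=bot.camera_model('wrist'); im=snap('wrist','w16.png')
print(s['t'],s['eef_pos'],ring(im,m,(.613,-.27),.076,.022,.028,.008))
d=bot.outline_of('wrist','reducer_50_40')[0]; k=np.array(d['pixels'])
print(d['score'],locate('wrist',m,k,(.613,-.27),.040,R))
# all pieces in the top camera
m=bot.camera_model('top'); snap('top','top1.png'); P=[('blank_16',.4568,-.28),('reducer_25_16',.629,-.101),('reducer_40_25',.4485,-.144),('reducer_50_40',.613,-.27),('gasket_tin',.491,-.005),('kf_clamp',.347,-.223)]
for n,x,y in P:
    print(n,proj('top',[x,y,.055],m).round().tolist(),[(np.round(d['position']).tolist(),round(d['score'],2)) for d in bot.find_in('top',n)][:2])
E
```

```text
35.625 [ 0.61188938 -0.27008083  0.19547462] (array([ 0.614, -0.27 ]), (np.float32(44.330574), np.float64(0.025)))
0.93 (array([ 0.61361135, -0.2700976 ]), np.float64(0.9561222145646681), np.int64(4162), np.int64(4353))
blank_16 [[347.0, 207.0]] []
reducer_25_16 [[281.0, 147.0]] [([278.0, 148.0], 0.62)]
reducer_40_25 [[298.0, 211.0]] []
reducer_50_40 [[341.0, 152.0]] []
gasket_tin [[247.0, 196.0]] [([248.0, 197.0], 0.78)]
kf_clamp [[328.0, 248.0]] []
```

```bash
python3 -c "
from station import bot
print(bot.hand_in())"
```

```text
the job is handed in; nothing more can be done
None
```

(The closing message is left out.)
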